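# Lengthen the telescoping batten cradle by one hole and lay the batten in it

### The arm

A 6-joint arm with a two-finger parallel gripper is mounted at the origin on the work surface. World frame = base frame: x ahead of the robot, y to its left, z up, the work surface at z = 0. Lengths are in mm, angles in rad, forces in N, time in s.
With the tool pointing down it reaches from about 300 to 875 mm from the base axis. Payload 6.4 kg.
Tool frame: the origin (TCP) lies midway between the tips of the shut fingers; the grasp point (between the pads) lies 19 mm behind it; y points along the fingers, x is the direction in which the jaws open and shut, and the axes are right-handed (so a half turn about y gives the same grasp; the last joint's range is limited). The gripper opens to 85 mm and grips with 20 to 120 N. Pads are 22 mm wide; open, the fingers measure 114 mm over their backs; the gripper's body (76 mm by 85 mm) begins 54 mm behind the grasp point. The pads swing forward as they close: fully open they stand 13 mm farther back than shut.
Start: joints at [-1.479, 0.181, 1.607, -0, 1.354, -0.206], TCP at [168.731, -549.701, 231.288] pointing down, gripper open.
Joint ranges: [-2.99, 2.99], [-0.89, 2.07], [0.3, 2.58], [-1.14, 4.28], [0, 2.63], [-3.12, 3.12]. Speed limits (rad/s): [2.57, 2.57, 3.01, 3.14, 3.14, 3.14].

### API

Orientations are given as [roll, pitch, yaw] about the fixed x, y, z axes, in that order (R = Rz(yaw) Ry(pitch) Rx(roll)).
In Python, from bench import sense, get_image, hand_in gives the robot as it stands.
- The arm moves only by the tool step_arm, never from a script. Its argument "increments" is a list of rows, each a list of 6 numbers: the shift along the world's x, y, z in mm, then the turn, a rotation vector about the world's x, y, z in degrees. In form: [[dx, dy, dz, rx, ry, rz], ...]. A call has 1 to 10 rows; each row is the pose to reach, as a shift and turn from the pose measured when the call began; what a row does not reach only later rows make up. A row lasts 1/8 s, in which the tool goes at most 62.5 mm and 10.7 degrees, less where a joint would pass 70% of its speed; a pose out of reach is approached as far as the arm can. A call with a gripper value outside its range is refused whole. "jaw" is the closure, from -1 (fully open) to 1 (shut), set as the call begins (left out, the last holds). The fingers move at their own pace and stop on an object; "squeeze" is the grip in N (left out, the last holds). Time passes only in rows, so rows that repeat a pose let the fingers close. It gives the time, the measured TCP pose, the force and the opening at its end, in the units of the state.
- sense(): the state, without advancing time (a new reading comes with each control period).
- get_image(name): name is "scene" or "top" or "wrist"; returns a dict with "frame" (480x640x3 uint8, blue, green, red), "intrinsics" (3x3 intrinsics, pixels), "cam_to_world" (4x4, takes a point from camera to world coordinates). Camera axes: x right, y down, z forward; pixel columns grow to the right and rows downward; lengths in mm; the calibration is good to about 2 mm. A picture is of the moment at which its call begins. There is no depth.
- hand_in(): hands the job in, once; it reports no verdict.
The state is a dict: "t": time; "joint_pos": joint angles; "dq": joint speeds; "tau": joint torques, N m; "ee_pos": TCP position; "tool_rot": TCP orientation; "wrist_force": force on the tool from outside, world axes, zero at the start; "wrist_torque": the same for the moment, N m; "opening": finger opening in mm.
Only numpy, scipy, OpenCV 4.12 (cv2) and the standard library are available. Lean on these libraries where they do the work, as an engineer would, in place of code of your own. Each camera call takes 0.05 s, during which the arm holds its last target.

### The job

The telescoping cradle is too short for the pine batten. Pinch its two spring snap buttons flush, draw the sleeve gently out to the next hole until both buttons snap out again, never wrenching the sleeve against the buttons, then lay the batten down in the two rests of the cradle, let go, and leave the other things on the bench alone.

Things in the scene. Friction and masses are not known exactly. Their poses are not given: they have to be found in the camera images.
- stand: Cradle's fixed part: pine foot board 90 x 400 x 18 mm screwed to the bench, a post at its -y end with the fixed rest, and the steel inner tube along y, its axis 75 mm up. Origin on the bench under the tube axis; y runs along the tube from the fixed to the sliding rest; z up; turned about z. The sleeve is a square aluminium tube around the inner tube, 28 mm wide and high, wall 3 mm.
- tube_axis (a point): Nominal place of the two snap buttons on the tube axis, 75 mm up; fixed to the stand, axes as the stand's. The real buttons sit up to 5.5 mm either way along y (not measured). One stands out of the sleeve's near (-x) face, one out of its far (+x), right across; fingers from above closing along x press both and grip the sleeve. The slot's end meets them 0 to 12 mm into the pull. Rests 90 mm off.
- button_near (a joint): Travel of the near (-x) snap button, m: 0 = out (tip 4 mm proud of the sleeve's face), 0.004 = flush, 0.007 = under the sleeve's wall. 10 mm across, tapered nose; spring 1.1 N at the start, 1.6 N at flush. Pressed less than 1.5 mm it locks the sleeve; at flush the sleeve's edge rides over the taper when pulled with about 10 N. Snapped out, it must not be pulled at with over 6 N per button.
- button_far (a joint): The same for the far (+x) snap button.
- sleeve (a joint): How far the sleeve is drawn out along the stand's +y, m; starts near 0. The buttons first stand in a slot of the sleeve 24 mm long (play from -0.006 to 0.006). The next hole (11.5 mm) snaps over the buttons at 0.050 and stops the sleeve dead; a third hole is at 0.085. All these values shift together by up to +-0.0055, as the buttons do, so only feel tells. The sleeve rubs with about 4 N.
- outer_rest (a point): Middle of the floor of the sliding rest at the sleeve's outer end, 130 mm up; moves with the sleeve. Like the fixed rest it is a wooden seat about 40 mm long in y with two cheeks 34 mm apart and 18 mm high beside the batten and an end lip 18 mm high at its outer end.
- cradle (a point): Fixed to the stand, axes as the stand's: about midway between the end lips of the two rests when the sleeve is in the next hole (lips then 328 to 340 mm apart), at the height of the rests' floors, 130 mm up. The batten's middle belongs right over it, underside at this height, length along y. Below it the tube reaches 89 mm up; free above.
- batten_mid (a point): Centre of the planed pine batten, 26 x 320 x 26 mm (x, y, z), about 0.1 kg, lying loose on the bench nearer the robot with its length along its own y; the centre is half-way up. It fits only when the cradle has been lengthened, and then with 8 to 20 mm to spare along and 8 mm across.
- wedge: Bystander: dark wooden wedge block, 22 x 45 x 13 mm, on the stand's foot board beside the tube.
- brush: Bystander: flat brush lying on the bench.
- jar: Bystander: amber glass jar, 68 mm across, 85 mm high.
- sander: Bystander: cork sanding block 60 x 110 x 28 mm.
- tape: Bystander: roll of paper tape, 100 mm across, 25 mm high.
- tin: Bystander: bare steel tin, 86 mm across, 100 mm high.
- offcut: Bystander: dark oak offcut 50 x 130 x 38 mm.

How it is judged:
By the outcome, as a careful person would: the job done as asked, in the order asked, and still so for the second after the job is handed in, with the robot touching nothing.
It also fails if it takes over 64 s, if anything falls off the work surface, if the arm or the gripper's body presses on something with over 40 N, if the wrist force passes 120 N, or if a joint passes its speed limit or range.

## Working session

There is one attempt and no reset: what is moved stays moved. The work goes in short steps, Python scripts to look and compute and a tool call to move; the robot and the scene stay as the last step left them, time stands still between calls to the robot, and variables do not carry over. Pictures are saved under pics/ and viewed, and the job is handed in when it is done.

Besides the shell and the picture viewer there is one more tool, called after "Call:" as name(argument=value, ...), one argument or row to a line, values as JSON. step_arm: Moves the arm, as the interface text tells. Its arguments: {"type":"object","properties":{"increments":{"type":"array","items":{"type":"array","items":{"type":"number"}}},"jaw":{"type":"number"},"squeeze":{"type":"number"}},"required":["increments"]}

```bash
mkdir -p pics; ls; python3 - <<'E'
from bench import *
import cv2,json
import numpy as np
print(sense())
for n in ["scene","top","wrist"]:
    d=get_image(n); cv2.imwrite(f"pics/{n}0.png",d["frame"]); print(n,np.round(d["intrinsics"],1).tolist(),np.round(d["cam_to_world"],4).tolist())
E
```

```text
pics
{'t': 0.0, 'joint_pos': array([-1.47925774e+00,  1.81608174e-01,  1.60804751e+00,  9.95283146e-06,
        1.35379963e+00, -2.06287109e-01]), 'dq': array([ 0.00162633, -0.00177999,  0.00090015, -0.0008543 , -0.00089838,
        0.00015652]), 'tau': array([ 1.48258372e-03, -4.44864535e+01, -3.51342702e+01, -2.56703670e-04,
        8.97556281e-03,  3.98976852e-05]), 'ee_pos': array([ 168.70227758, -549.09119144,  230.32732492]), 'tool_rot': array([-1.57040529,  0.00182118, -1.27297243]), 'wrist_force': array([ 0.15613267,  0.11526461, -0.07660888]), 'wrist_torque': array([-0.01944314,  0.02211344, -0.00782278]), 'opening': 85.58299921329123}
scene [[558.8, 0.0, 316.3], [0.0, 558.8, 232.0], [0.0, 0.0, 1.0]] [[0.0115, 0.723, -0.6908, 1429.4012], [0.9997, -0.0222, -0.0066, 1.3954], [-0.0201, -0.6905, -0.723, 963.9419], [0.0, 0.0, 0.0, 1.0]]
top [[508.9, 0.0, 322.7], [0.0, 508.9, 239.2], [0.0, 0.0, 1.0]] [[0.0043, -0.995, 0.0999, 458.5489], [-0.9999, -0.0034, 0.0096, -0.3296], [-0.0093, -0.0999, -0.995, 1233.6898], [0.0, 0.0, 0.0, 1.0]]
wrist [[357.3, 0.0, 317.9], [0.0, 357.3, 235.6], [0.0, 0.0, 1.0]] [[0.2935, -0.9234, -0.2472, 231.8326], [-0.956, -0.2843, -0.0732, -530.4446], [-0.0027, 0.2578, -0.9662, 373.107], [0.0, 0.0, 0.0, 1.0]]
```

View pics/scene0.png

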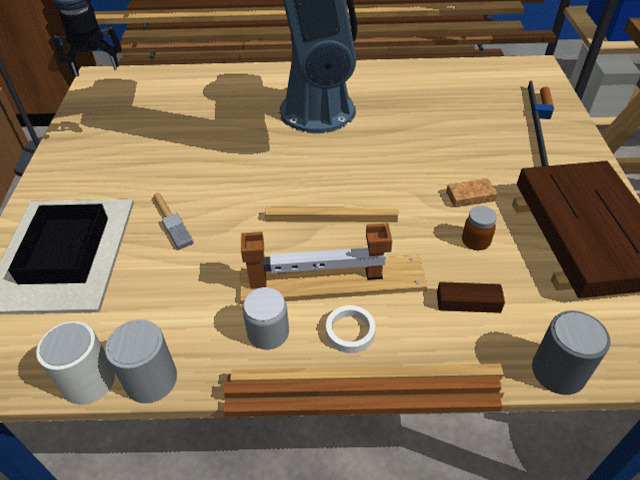

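View pics/top0.png

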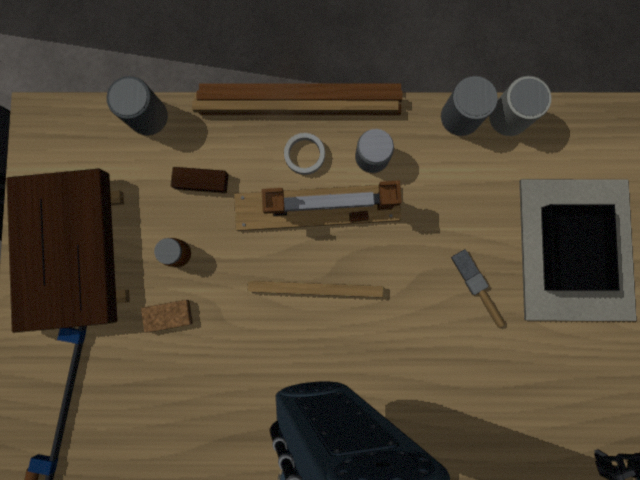

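```bash
python3 - <<'E'
import cv2
a=cv2.imread("pics/top0.png")[170:310,220:420]; cv2.imwrite("pics/top0c.png",cv2.resize(a,None,fx=4,fy=4,interpolation=cv2.INTER_CUBIC))
a=cv2.imread("pics/scene0.png")[190:310,230:440]; cv2.imwrite("pics/scene0c.png",cv2.resize(a,None,fx=3.8,fy=3.8,interpolation=cv2.INTER_CUBIC))
E
```

```text
(no output)
```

View pics/top0c.png

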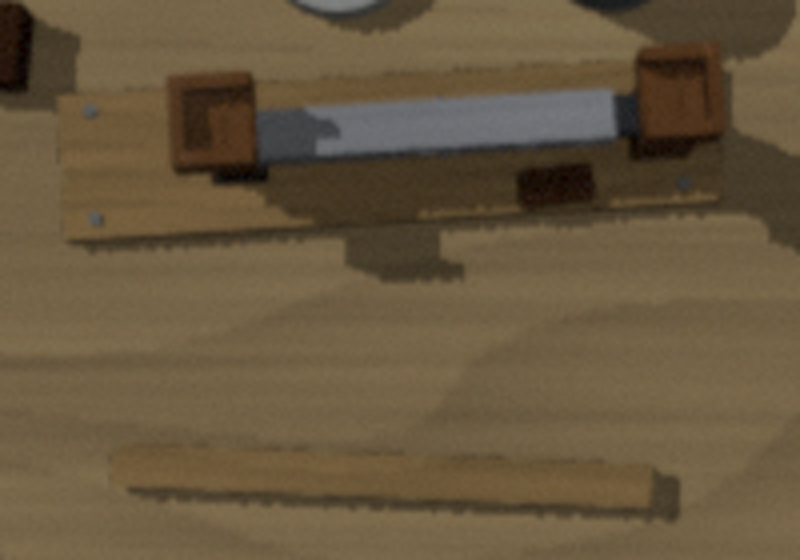

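View pics/scene0c.png

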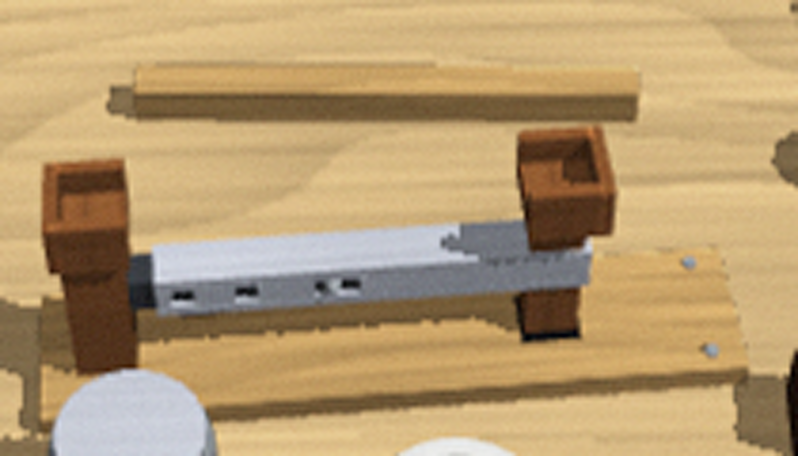

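```bash
cat > h.py <<'E'
import numpy as np
from bench import *
import cv2
C={"scene":([[558.8,0,316.3],[0,558.8,232.0],[0,0,1]],[[0.0115,0.723,-0.6908,1429.4012],[0.9997,-0.0222,-0.0066,1.3954],[-0.0201,-0.6905,-0.723,963.9419]]),
"top":([[508.9,0,322.7],[0,508.9,239.2],[0,0,1]],[[0.0043,-0.995,0.0999,458.5489],[-0.9999,-0.0034,0.0096,-0.3296],[-0.0093,-0.0999,-0.995,1233.6898]])}
def P(cam,u,v,z=None,plane=None):
    K,T=(C[cam] if isinstance(cam,str) else cam); K=np.array(K);T=np.array(T)
    r=T[:3,:3]@np.linalg.solve(K,[u,v,1]);o=T[:3,3]
    if plane is None: n=np.array([0,0,1.]);c=z
    else: n,c=plane
    return o+r*(c-n@o)/(n@r)
def pix(cam,p):
    K,T=(C[cam] if isinstance(cam,str) else cam); K=np.array(K);T=np.array(T)
    q=K@(T[:3,:3].T@(np.array(p)-T[:3,3])); return q[:2]/q[2]
E
python3 - <<'E'
from h import *
t=lambda x,y:(220+x/4,170+y/4)
s=lambda x,y:(230+x/3.8,190+y/3.8)
for n,p,z in [("slv farL",(305,107),89),("slv farR",(612,90),89),("nearL",(318,155),89),("nearR",(615,138),89),("screw",(90,111),18),("screw",(95,219),18),("screw",(683,183),18),
 ("fix tl",(637,45),148),("fix tr",(719,43),148),("fix br",(724,136),148),("fix bl",(640,140),148),
 ("sl tl",(168,77),148),("sl tr",(252,72),148),("sl br",(256,166),148),("sl bl",(175,171),148),
 ("bat tl",(112,447),26),("bat tr",(653,465),26),("bat br",(653,508),26),("bat bl",(125,488),26),("wedge tl",(518,172),31),("wedge br",(593,203),31)]:
    print(n,np.round(P("top",*t(*p),z=z),1))
for n,p,z in [("bat tl",(135,66),26),("bat tr",(639,72),26),("slv topL",(153,245),89),("slv front topL",(157,284),89),("slv front topR",(590,254),89),("screw",(688,264),18),("screw",(711,350),18),("fixR near",(125,160),148),("fix tl",(43,167),148),("fix br",(127,213),148),("slid tl",(518,133),148),("slid tr",(602,128),148),("slid br",(614,182),148),("slid bl",(527,185),148)]:
    print(n,np.round(P("scene",*s(*p),z=z),1))
E
```

```text
slv farL [670.6  71.5  89. ]
slv farR [ 680.9 -103.5   89. ]
nearL [642.9  63.8  89. ]
nearR [ 653.2 -105.    89. ]
screw [680.9 206.3  18. ]
screw [615.  201.9  18. ]
screw [ 637.9 -152.3   18. ]
fix tl [ 694.2 -111.8  148. ]
fix tr [ 695.4 -156.2  148. ]
fix br [ 644.4 -158.3  148. ]
fix bl [ 642.1 -113.1  148. ]
sl tl [675.9 142.2 148. ]
sl tr [678.8  96.7 148. ]
sl br [627.3  93.9 148. ]
sl bl [624.5 137.6 148. ]
bat tl [477.9 187.8  26. ]
bat tr [ 468.7 -132.1   26. ]
bat br [ 443.4 -131.9   26. ]
bat bl [453.8 179.7  26. ]
wedge tl [642.4 -52.4  31. ]
wedge br [623.8 -97.   31. ]
bat tl [ 446.7 -129.6   26. ]
bat tr [462.6 190.7  26. ]
slv topL [ 655.4 -103.6   89. ]
slv front topL [ 683.6 -100.1   89. ]
slv front topR [668.9 135.4  89. ]
screw [616.6 202.7  18. ]
screw [681.  207.4  18. ]
fixR near [ 646.8 -114.2  148. ]
fix tl [ 650.6 -157.6  148. ]
fix br [ 685. -111.  148.]
slid tl [633.2  96.1 148. ]
slid tr [630.8 141.4 148. ]
slid br [670.6 143.7 148. ]
slid bl [671.4  98.1 148. ]
```

```bash
python3 - <<'E'
import cv2
a=cv2.imread("pics/scene0.png")[255:275,270:340]; cv2.imwrite("pics/scene0d.png",cv2.resize(a,None,fx=11,fy=11,interpolation=cv2.INTER_CUBIC))
E
```

```text
(no output)
```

View pics/scene0d.png

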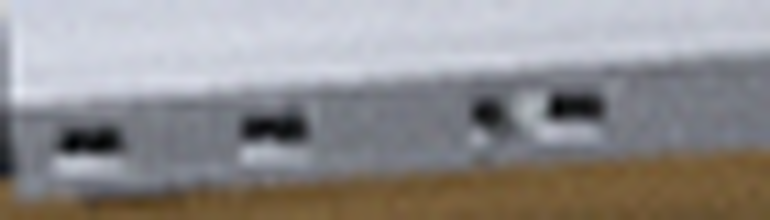

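Call:
step_arm(
  increments=[
    [50,53,20,0,0,8],
    [100,106,20,0,0,17],
    [150,159,20,0,0,26],
    [200,212,20,0,0,35],
    [250,265,20,0,0,44],
    [300,318,20,0,0,53],
    [350,371,20,0,0,62],
    [400,424,20,0,0,70],
    [440,475,20,0,0,76.4],
    [470,529,20,0,0,76.4],
  ],
  jaw=-1,
)

```text
t: 1.4
ee_pos: [589.2, -88.0, 250.3]
tool_rot: [-1.571, 0.001, 0.062]
wrist_force: [-0.3, -0.3, -0.4]
opening: 85.6
```

```bash
python3 - <<'E'
from h import *
th=0.06; n=np.array([np.cos(th),np.sin(th),0]); a=np.array([667,-104,75.])
print("axis c",n@a)
for nm,x,y,off in [("btn",525,112,17),("slotL",472,118,14),("slotR",605,108,14),("hole",275,130,14),("hole3",90,142,14)]:
    print(nm,np.round(P("scene",270+x/11,255+y/11,plane=(n,n@a+off)),1))
d=get_image("wrist"); cv2.imwrite("pics/w1.png",d["frame"]); np.savez("pics/w1.npz",K=d["intrinsics"],T=d["cam_to_world"])
E
```

```text
axis c 659.5635034629189
btn [678.1  -4.8  77.8]
slotL [675.7 -14.9  73.6]
slotR [674.2  10.3  73.9]
hole [677.9 -52.2  74. ]
hole3 [680.  -87.1  74.1]
```

View pics/w1.png

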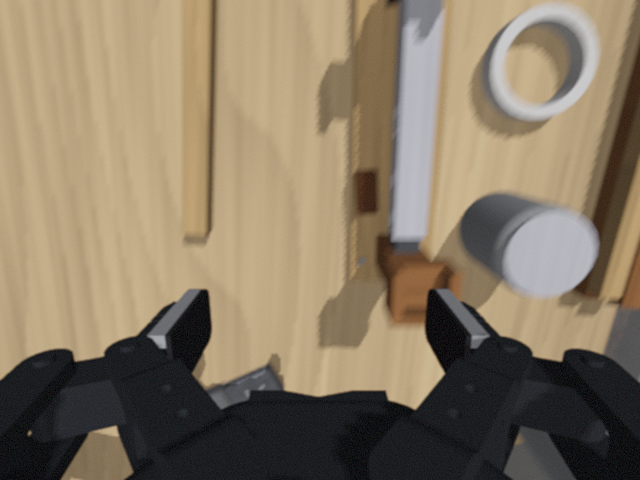

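```bash
python3 - <<'E'
from h import *
a=cv2.imread("pics/w1.png")[0:340,330:470]; cv2.imwrite("pics/w1c.png",cv2.resize(a[:, :],None,fx=1.75*2,fy=1.75*2,interpolation=cv2.INTER_CUBIC)[:600])
d=np.load("pics/w1.npz"); cam=(d["K"],d["T"]); print(np.round(d["T"],3).tolist())
print(pix(cam,[644,-5,75]),pix(cam,[467,-131,26]))
E
```

```text
[[0.998, 0.06, 0.015, 586.039], [0.062, -0.964, -0.257, -23.039], [-0.001, 0.257, -0.966, 392.938], [0.0, 0.0, 0.0, 1.0]]
[387.75969815 122.86660417] [200.49437978 238.01709297]
```

View pics/w1c.png

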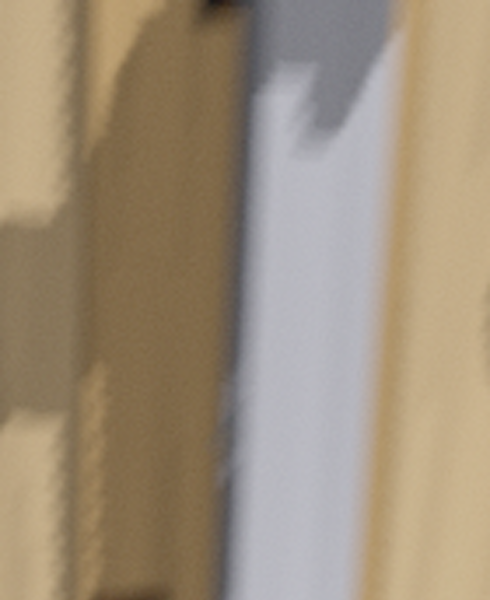

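```bash
python3 - <<'E'
from h import *
d=np.load("pics/w1.npz"); cam=(d["K"],d["T"])
for x,y in [(240,450),(255,150),(400,30),(365,560)]: print(np.round(P(cam,330+x/3.5,y/3.5,z=89),1))
for x,y in [(185,236),(207,236),(183,30),(212,30)]: print("bat",np.round(P(cam,x,y,z=26),1))
E
```

```text
[650.7  -9.7  89. ]
[646.5  53.4  89. ]
[674.7  78.5  89. ]
[683.4 -32.8  89. ]
bat [ 450.6 -129.8   26. ]
bat [ 474.  -128.3   26. ]
bat [455.4  67.5  26. ]
bat [482.1  69.1  26. ]
```

Call:
step_arm(
  increments=[
    [40,0,-10,0,0,0],
    [71,0,-30,0,0,0],
    [71,0,-30,0,0,0],
    [71,0,-30,0,0,0],
  ],
)

```text
t: 1.95
ee_pos: [662.4, -81.3, 220.0]
tool_rot: [-1.566, -0.0, 0.065]
wrist_force: [-0.3, -0.5, 0.1]
opening: 85.3
```

```bash
python3 - <<'E'
from h import *
d=get_image("wrist"); cv2.imwrite("pics/w2.png",d["frame"]); np.savez("pics/w2.npz",K=d["intrinsics"],T=d["cam_to_world"])
cv2.imwrite("pics/w2c.png",cv2.resize(d["frame"][0:240,230:430],None,fx=2.5,fy=2.5,interpolation=cv2.INTER_CUBIC))
print(sense()["ee_pos"])
E
```

```text
[662.5729647  -81.52254981 220.81775755]
```

View pics/w2c.png

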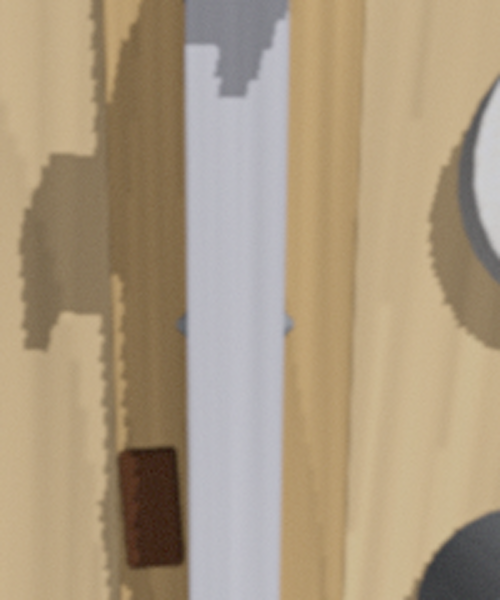

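Both buttons are clearly visible at crop (182,324) and (289,324).

```bash
python3 - <<'E'
from h import *
d=np.load("pics/w2.npz"); cam=(d["K"],d["T"])
for n,x,y,z in [("bn",182,324,75),("bf",289,324,75),("L",186,60,89),("L",188,580,89),("R",288,60,89),("R",279,580,89)]: print(n,np.round(P(cam,230+x/2.5,y/2.5,z=z),1))
print(np.round(d["T"],3).tolist())
E
```

```text
bn [646.8  -8.4  75. ]
bf [679.8  -6.3  75. ]
L [644.7  60.6  89. ]
L [653.5 -86.2  89. ]
R [672.6  62.5  89. ]
R [682.2 -84.4  89. ]
[[0.998, 0.063, 0.017, 658.901], [0.065, -0.965, -0.252, -17.032], [0.0, 0.253, -0.967, 362.924], [0.0, 0.0, 0.0, 1.0]]
```

Call:
step_arm(
  increments=[
    [0,35,-20,0,0,0],
    [0.5,70.5,-50,0,0,0],
    [0.5,70.5,-90,0,0,0],
    [0.5,70.5,-130,0,0,0],
    [0.5,70.5,-160,0,0,0],
    [0.5,70.5,-168,0,0,0],
    [0.5,70.5,-168,0,0,0],
  ],
)

```text
t: 2.88
ee_pos: [663.3, -11.4, 53.9]
tool_rot: [-1.567, -0.002, 0.064]
wrist_force: [-0.1, -1.0, -0.4]
opening: 85.3
```

```bash
python3 - <<'E'
from h import *
d=get_image("wrist"); cv2.imwrite("pics/w3.png",d["frame"]); np.savez("pics/w3.npz",K=d["intrinsics"],T=d["cam_to_world"])
s=sense(); print(s["ee_pos"],s["tool_rot"],s["wrist_force"],s["joint_pos"])
E
```

```text
[664.04863159 -11.45157432  54.75877675] [-1.56731237 -0.00393031  0.06449525] [0.43931806 0.34059771 0.46642823] [-0.19769626  0.56183192  1.48217471  0.00493212  1.09469803 -0.26445249]
```

View pics/w3.png

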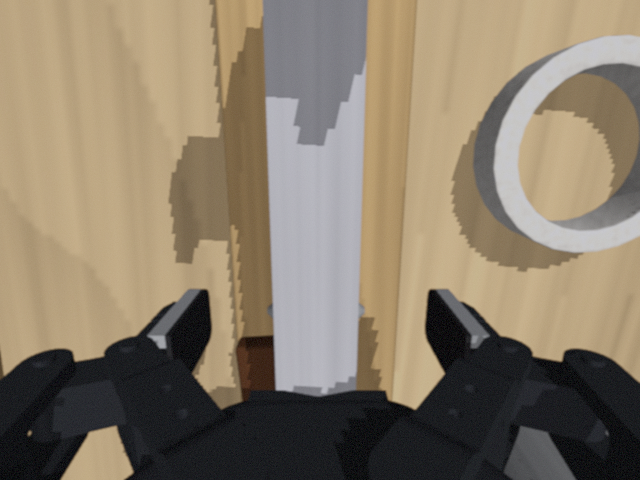

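Call:
step_arm(
  increments=[
    [0,0,0,0,0,0],
    [0,0,0,0,0,0],
    [0,0,0,0,0,0],
    [0,0,0,0,0,0],
    [0,0,0,0,0,0],
    [0,0,0,0,0,0],
    [0,0,0,0,0,0],
    [0,0,0,0,0,0],
  ],
  jaw=1,
  squeeze=30,
)

```text
t: 3.92
ee_pos: [662.4, -11.6, 55.3]
tool_rot: [-1.567, -0.0, 0.065]
wrist_force: [-8.8, -0.5, 8.1]
opening: 27.5
```

```bash
python3 - <<'E'
from h import *
d=get_image("wrist"); cv2.imwrite("pics/w4.png",d["frame"])
s=sense(); print(s["ee_pos"],s["tool_rot"],s["wrist_force"],s["wrist_torque"],s["opening"])
E
```

```text
[662.4457443  -11.58346337  55.33166896] [-1.56727055e+00 -1.15999577e-04  6.47195226e-02] [-9.22903521  0.05184925  8.89737362] [-0.11753845  1.32805474 -0.01329884] 27.516792163131605
```

View pics/w4.png

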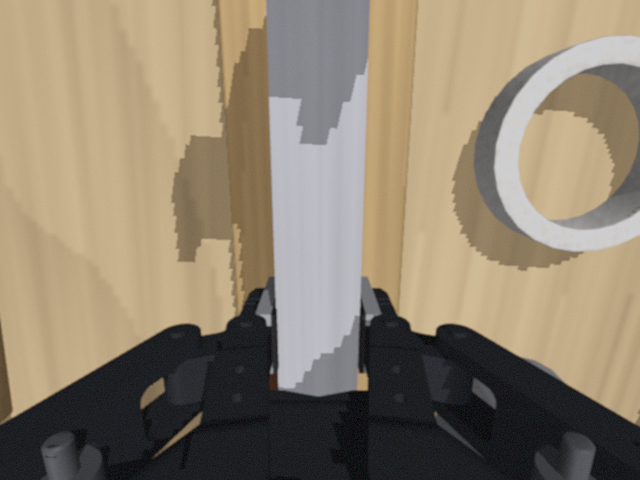

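Call:
step_arm(
  increments=[
    [0,0.5,0,0,0,0],
    [-0.1,1.5,0,0,0,0],
    [-0.2,2.5,0,0,0,0],
    [-0.2,3.5,0,0,0,0],
  ],
)

```text
t: 4.47
ee_pos: [662.2, -9.1, 55.4]
tool_rot: [-1.569, 0.0, 0.064]
wrist_force: [-2.7, -4.2, 0.7]
opening: 27.8
```

Call:
step_arm(
  increments=[
    [0,1.5,0,0,0,0],
    [-0.1,2.5,0,0,0,0],
    [-0.2,3.5,0,0,0,0],
  ],
)

```text
t: 4.85
ee_pos: [662.0, -6.5, 55.4]
tool_rot: [-1.57, 0.0, 0.064]
wrist_force: [-1.9, -4.8, 0.2]
opening: 27.7
```

Call:
step_arm(
  increments=[
    [0,1.5,0,0,0,0],
    [-0.1,2.5,0,0,0,0],
    [-0.2,3.5,0,0,0,0],
  ],
)

```text
t: 5.22
ee_pos: [661.9, -4.3, 55.4]
tool_rot: [-1.571, 0.001, 0.064]
wrist_force: [-2.4, -6.9, 0.6]
opening: 27.4
```

Call:
step_arm(
  increments=[
    [0,2,0,0,0,0],
    [-0.1,3,0,0,0,0],
    [-0.1,3.5,0,0,0,0],
  ],
)

```text
t: 5.6
ee_pos: [661.8, -2.5, 55.4]
tool_rot: [-1.573, 0.001, 0.063]
wrist_force: [-2.7, -7.7, 1.0]
opening: 27.3
```

Call:
step_arm(
  increments=[
    [0,2,0,0,0,0],
    [-0.1,3,0,0,0,0],
    [-0.1,3.5,0,0,0,0],
  ],
)

```text
t: 5.98
ee_pos: [661.6, 0.1, 55.4]
tool_rot: [-1.574, 0.001, 0.063]
wrist_force: [-2.2, -4.9, 0.7]
opening: 27.5
```

Call:
step_arm(
  increments=[
    [0,2,0,0,0,0],
    [-0.1,3,0,0,0,0],
    [-0.2,4,0,0,0,0],
    [-0.3,5,0,0,0,0],
  ],
)

```text
t: 6.48
ee_pos: [661.3, 4.8, 55.4]
tool_rot: [-1.575, 0.001, 0.063]
wrist_force: [-2.5, -4.8, 1.5]
opening: 27.5
```

```bash
python3 - <<'E'
from h import *
d=get_image("scene"); cv2.imwrite("pics/s5.png",cv2.resize(d["frame"][220:310,240:400],None,fx=5,fy=5,interpolation=cv2.INTER_CUBIC))
E
```

```text
(no output)
```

View pics/s5.png

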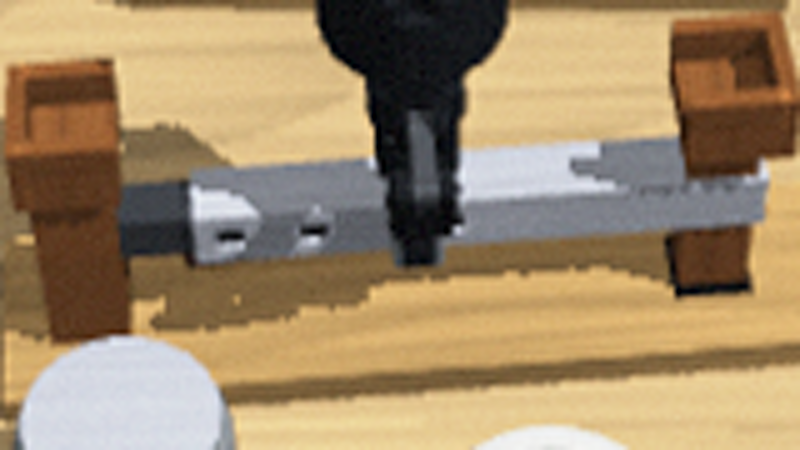

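Call:
step_arm(
  increments=[
    [-0.1,2.5,0,0,0,0],
    [-0.2,4.5,0,0,0,0],
    [-0.4,6.5,0,0,0,0],
    [-0.5,8.5,0,0,0,0],
    [-0.6,10.5,0,0,0,0],
    [-0.8,12.5,0,0,0,0],
    [-0.9,14.5,0,0,0,0],
    [-1,16.5,0,0,0,0],
    [-1.1,18.5,0,0,0,0],
  ],
)

```text
t: 7.65
ee_pos: [660.1, 23.6, 55.4]
tool_rot: [-1.574, 0.002, 0.063]
wrist_force: [-2.1, -5.3, 1.8]
opening: 27.5
```

Call:
step_arm(
  increments=[
    [0,1.2,0,0,0,0],
    [-0.1,2,0,0,0,0],
    [-0.1,2.8,0,0,0,0],
    [-0.2,3.6,0,0,0,0],
    [-0.2,4.4,0,0,0,0],
  ],
)

```text
t: 8.28
ee_pos: [659.8, 28.0, 55.4]
tool_rot: [-1.575, 0.002, 0.063]
wrist_force: [-2.6, -4.8, 1.4]
opening: 27.5
```

Call:
step_arm(
  increments=[
    [0,1.2,0,0,0,0],
    [-0.1,1.9,0,0,0,0],
    [-0.1,2.6,0,0,0,0],
    [-0.2,3.3,0,0,0,0],
  ],
)

```text
t: 8.78
ee_pos: [659.6, 31.6, 55.4]
tool_rot: [-1.574, 0.002, 0.063]
wrist_force: [-2.5, -2.5, 2.2]
opening: 27.9
```

Call:
step_arm(
  increments=[
    [0,0.8,0,0,0,0],
    [-0.1,1.4,0,0,0,0],
  ],
)

```text
t: 9.02
ee_pos: [659.4, 33.2, 55.3]
tool_rot: [-1.574, 0.002, 0.063]
wrist_force: [-2.6, -1.1, 1.7]
opening: 27.4
```

```bash
python3 - <<'E'
from h import *
d=get_image("scene"); cv2.imwrite("pics/s6.png",cv2.resize(d["frame"][230:290,260:340],None,fx=10,fy=10,interpolation=cv2.INTER_CUBIC))
s=sense(); print(s["ee_pos"],s["wrist_force"])
E
```

```text
[659.44500133  33.32255519  55.38721481] [-1.80006411 -0.87088672  1.9648051 ]
```

View pics/s6.png

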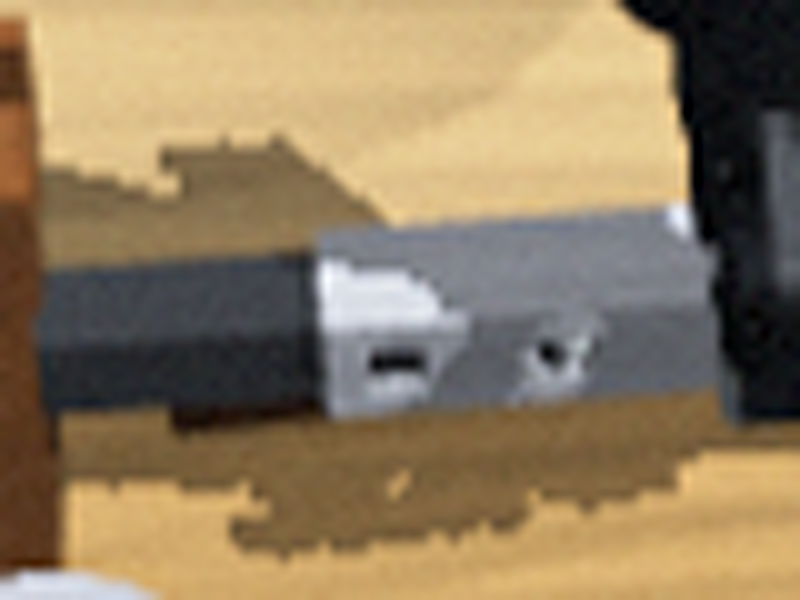

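Call:
step_arm(
  increments=[
    [0,0.6,0,0,0,0],
    [-0.1,1.2,0,0,0,0],
  ],
)

```text
t: 9.32
ee_pos: [659.4, 34.5, 55.4]
tool_rot: [-1.574, 0.002, 0.063]
wrist_force: [-2.1, -3.2, 1.2]
opening: 27.6
```

Call:
step_arm(
  increments=[
    [0,0.6,0,0,0,0],
    [-0.1,1.2,0,0,0,0],
  ],
)

```text
t: 9.57
ee_pos: [659.3, 35.3, 55.4]
tool_rot: [-1.575, 0.002, 0.063]
wrist_force: [-2.4, -4.3, 1.1]
opening: 27.5
```

Call:
step_arm(
  increments=[
    [0,0.8,0,0,0,0],
    [0,1.2,0,0,0,0],
  ],
)

```text
t: 9.82
ee_pos: [659.2, 36.3, 55.4]
tool_rot: [-1.575, 0.002, 0.063]
wrist_force: [-2.8, -4.3, 1.1]
opening: 27.8
```

```bash
python3 - <<'E'
from h import *
d=get_image("scene"); cv2.imwrite("pics/s7.png",cv2.resize(d["frame"][230:290,260:340],None,fx=10,fy=10,interpolation=cv2.INTER_CUBIC))
s=sense(); print(s["ee_pos"],s["wrist_force"])
E
```

```text
[659.22635688  36.30344307  55.35068799] [-3.27458198 -4.02526487  1.97169366]
```

View pics/s7.png

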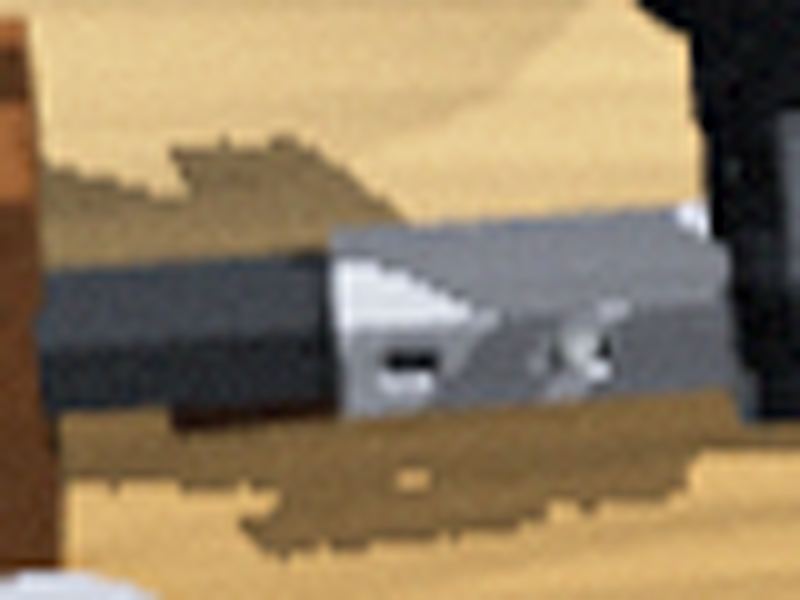

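Call:
step_arm(
  increments=[
    [0,0.8,0,0,0,0],
    [0,1.2,0,0,0,0],
  ],
)

```text
t: 10.12
ee_pos: [659.2, 36.9, 55.4]
tool_rot: [-1.576, 0.002, 0.063]
wrist_force: [-3.2, -7.0, 1.4]
opening: 27.5
```

Call:
step_arm(
  increments=[
    [0,1.0,0,0,0,0],
    [0,1.2,0,0,0,0],
  ],
)

```text
t: 10.38
ee_pos: [659.2, 36.9, 55.4]
tool_rot: [-1.577, 0.002, 0.063]
wrist_force: [-3.1, -8.2, 1.7]
opening: 27.6
```

```bash
python3 - <<'E'
from h import *
d=get_image("scene"); cv2.imwrite("pics/s8.png",cv2.resize(d["frame"][230:290,260:340],None,fx=10,fy=10,interpolation=cv2.INTER_CUBIC))
s=sense(); print(s["ee_pos"],s["wrist_force"])
E
```

```text
[659.2236056   36.97448871  55.37983052] [-2.54836727 -7.01111614  2.06173361]
```

View pics/s8.png

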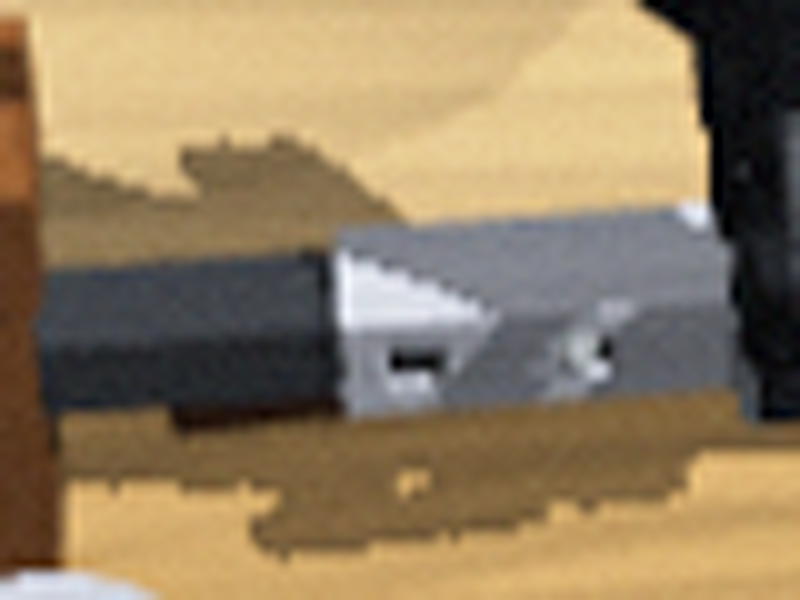

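Call:
step_arm(
  increments=[
    [0,0,0,0,0,0],
    [0,0,0,0,0,0],
    [0,0,0,0,0,0],
    [0,0,0,0,0,0],
    [0,0,0,0,0,0],
    [0,0,40,0,0,0],
    [0,0,90,0,0,0],
    [0,-40,145,0,0,0],
    [0,-80,190,0,0,0],
    [0,-100,200,0,0,0],
  ],
  jaw=-1,
)

```text
t: 11.68
ee_pos: [660.9, -65.4, 260.1]
tool_rot: [-1.58, -0.005, 0.062]
wrist_force: [0.2, -0.3, -1.1]
opening: 85.5
```

Call:
step_arm(
  increments=[
    [0,-10,0,0,0,0],
    [0,-10,0,0,0,0],
  ],
)

```text
t: 11.92
ee_pos: [660.2, -75.4, 258.2]
tool_rot: [-1.579, -0.002, 0.061]
wrist_force: [-0.7, -0.7, 0.1]
opening: 85.2
```

```bash
python3 - <<'E'
from h import *
d=get_image("wrist"); cv2.imwrite("pics/w9.png",d["frame"]); np.savez("pics/w9.npz",K=d["intrinsics"],T=d["cam_to_world"])
d=get_image("scene"); cv2.imwrite("pics/s9.png",cv2.resize(d["frame"][220:310,230:390],None,fx=5,fy=5,interpolation=cv2.INTER_CUBIC))
d=get_image("top"); cv2.imwrite("pics/t9.png",d["frame"])
s=sense(); print(s["ee_pos"],s["tool_rot"],s["opening"])
E
```

```text
[660.20515809 -74.01884527 258.01417451] [-1.57831360e+00 -1.42951582e-03  6.25736067e-02] 85.02786998606506
```

View pics/w9.png

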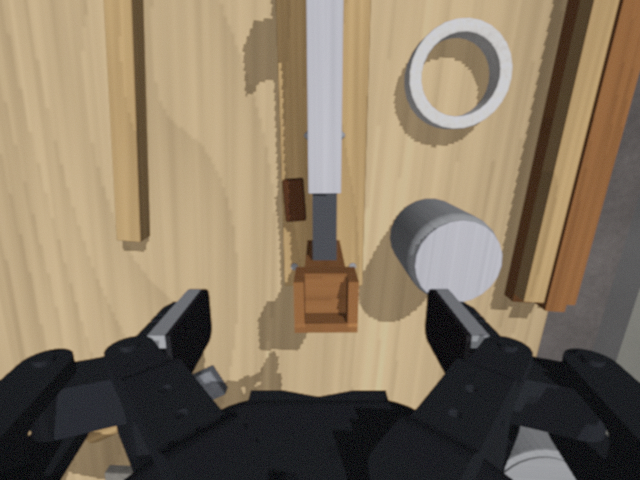

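View pics/s9.png

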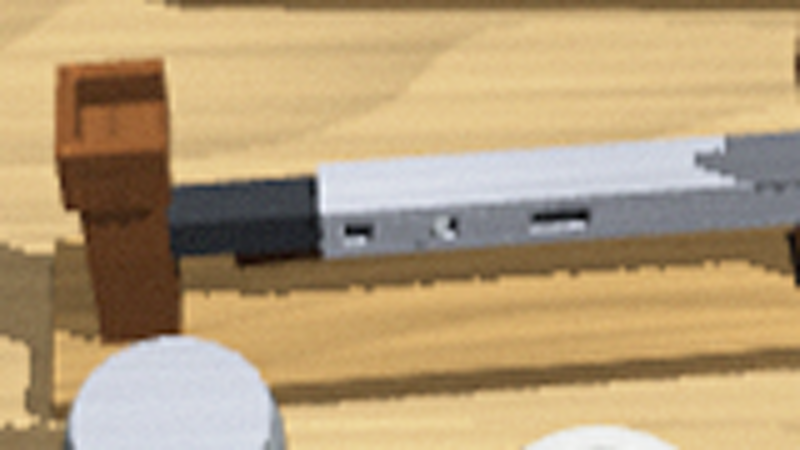

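Call:
step_arm(
  increments=[
    [-50,25,0,0,0,-2],
    [-100,50,0,0,0,-4],
    [-100,50,0,0,0,-5],
    [-100,50,0,0,0,-5],
  ],
)

```text
t: 12.58
ee_pos: [560.6, -23.3, 258.0]
tool_rot: [-1.578, -0.002, -0.023]
wrist_force: [0.9, -0.1, 0.4]
opening: 85.4
```

```bash
python3 - <<'E'
from h import *
d=get_image("wrist"); cv2.imwrite("pics/w10.png",d["frame"]); np.savez("pics/w10.npz",K=d["intrinsics"],T=d["cam_to_world"])
cv2.imwrite("pics/t9c.png",cv2.resize(cv2.imread("pics/t9.png")[175:225,220:420],None,fx=4,fy=4,interpolation=cv2.INTER_CUBIC))
cv2.imwrite("pics/w9c.png",cv2.resize(cv2.imread("pics/w9.png")[225:345,260:400],None,fx=5,fy=5,interpolation=cv2.INTER_CUBIC))
E
```

```text
(no output)
```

View pics/w10.png

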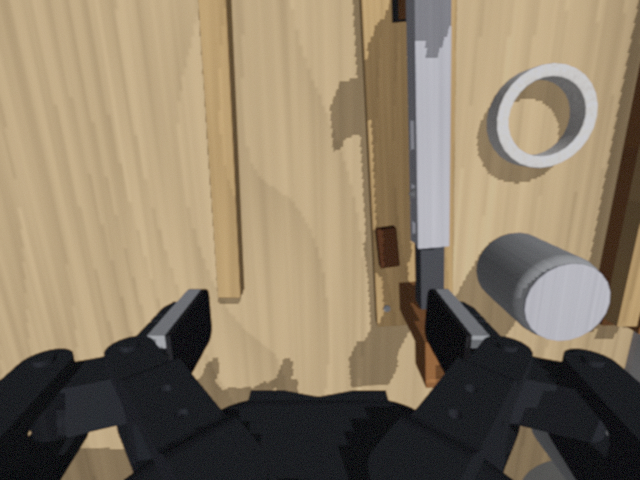

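View pics/w9c.png

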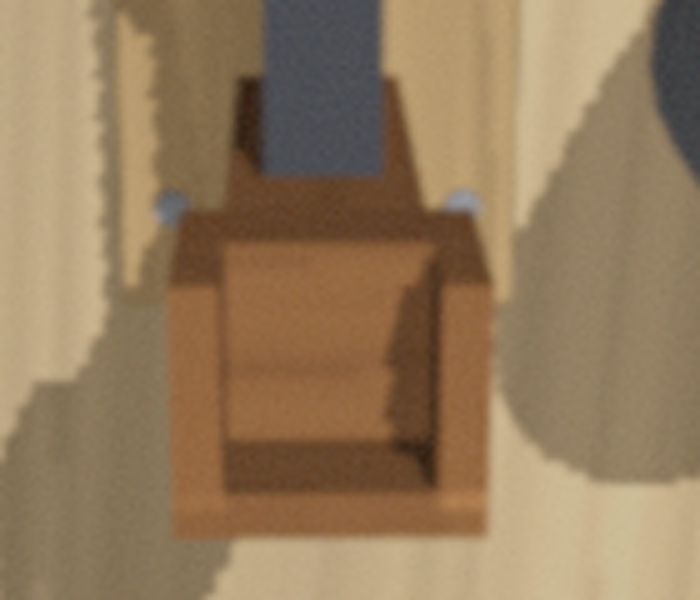

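View pics/t9c.png

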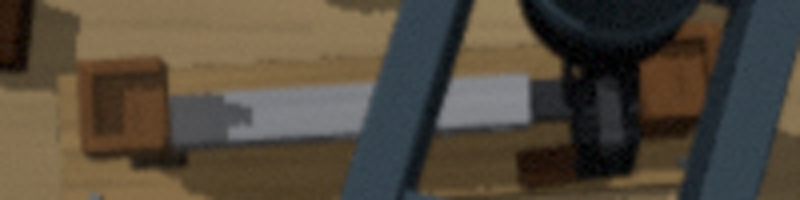

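```bash
python3 - <<'E'
from h import *
d=np.load("pics/w9.npz"); cam=(d["K"],d["T"]); f=lambda x,y,z:np.round(P(cam,260+x/5,225+y/5,z=z),1)
print("lip top in",f(222,492,148),f(435,492,148),"lip floor",f(225,440,130),f(400,440,130),"cheek", f(218,300,148),f(440,300,148),"lip out",f(172,537,148),f(487,537,148),"inner end",f(170,285,148),f(490,285,148))
d=np.load("pics/w10.npz"); cam=(d["K"],d["T"])
for u,v in [(219,298),(240,298),(201,10),(229,10)]: print("bat",np.round(P(cam,u,v,z=26),1))
t=lambda x,y:(220+x/4,175+y/4)
for p in [(80,60),(163,55),(168,150),(88,155),(92,75),(95,137)]: print("slid",np.round(P("top",*t(*p),z=148),1))
E
```

```text
lip top in [ 655.3 -150.6  148. ] [ 688.7 -148.6  148. ] lip floor [ 655.2 -151.   130. ] [ 684.3 -149.3  130. ] cheek [ 653.  -118.1  148. ] [ 686.7 -116.1  148. ] lip out [ 647.8 -159.   148. ] [ 697.5 -156.   148. ] inner end [ 645.6 -116.1  148. ] [ 694.1 -113.2  148. ]
bat [ 446.6 -131.    26. ]
bat [ 470.5 -131.6   26. ]
bat [457.9 159.   26. ]
bat [483.8 158.4  26. ]
slid [674.2 189.9 148. ]
slid [677.  144.9 148. ]
slid [625.  141.4 148. ]
slid [622.2 184.5 148. ]
slid [665.9 183.3 148. ]
slid [632. 181. 148.]
```

Call:
step_arm(
  increments=[
    [0,50,0,0,0,0],
    [0,85,0,0,0,0],
    [0,85,0,0,0,0],
    [0,85,0,0,0,0],
  ],
)

```text
t: 13.12
ee_pos: [561.9, 60.6, 258.0]
tool_rot: [-1.579, -0.002, -0.023]
wrist_force: [-0.3, -0.5, 1.2]
opening: 85.2
```

```bash
python3 - <<'E'
from h import *
d=get_image("wrist"); cv2.imwrite("pics/w11.png",d["frame"]); np.savez("pics/w11.npz",K=d["intrinsics"],T=d["cam_to_world"])
s=sense(); print(s["ee_pos"],s["tool_rot"],s["opening"])
E
```

```text
[561.73645787  60.24262277 258.05046811] [-1.57896997 -0.002302   -0.02412394] 85.78008093478378
```

View pics/w11.png

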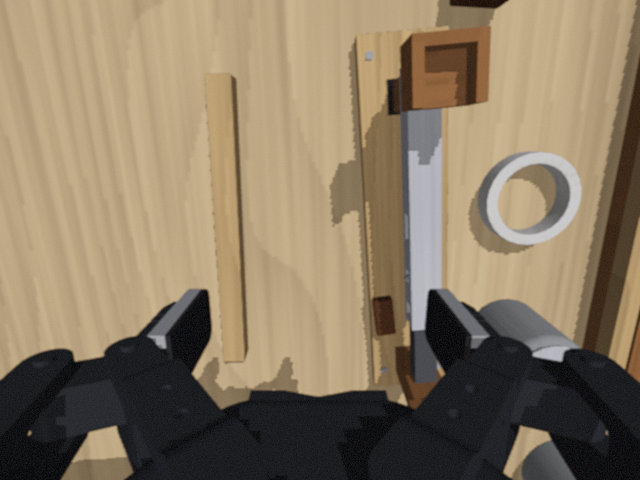

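```bash
python3 - <<'E'
from h import *
a=cv2.imread("pics/w11.png")
cv2.imwrite("pics/w11c.png",cv2.resize(a[15:125,385:505],None,fx=5,fy=5,interpolation=cv2.INTER_CUBIC))
b=np.hstack([a[60:110,190:260],a[330:380,200:270]]);cv2.imwrite("pics/w11b.png",cv2.resize(b,None,fx=5,fy=5,interpolation=cv2.INTER_CUBIC))
E
```

```text
(no output)
```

View pics/w11c.png

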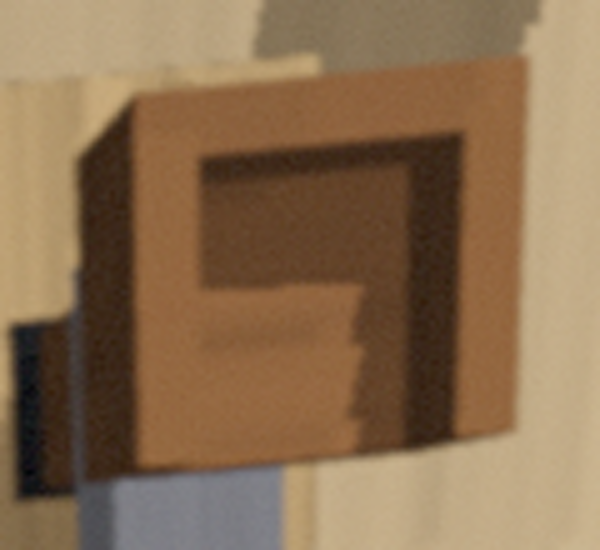

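View pics/w11b.png

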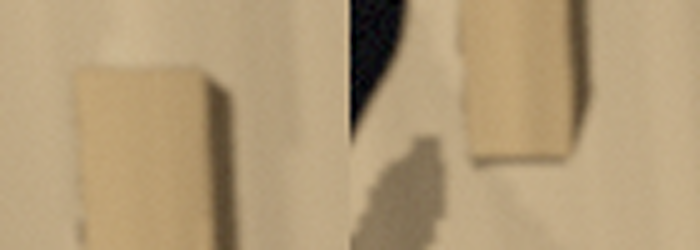

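```bash
python3 - <<'E'
from h import *
d=np.load("pics/w11.npz"); cam=(d["K"],d["T"]); f=lambda x,y,z:np.round(P(cam,385+x/5,15+y/5,z=z),1)
print("lip in",f(202,157,148),f(463,135,148),"out",f(135,97,148),f(525,60,148),"cheek",f(202,157,148),f(463,135,148), f(455,435,148),"inner",f(135,468,148),f(515,430,148))
for x,y in [(78,68),(203,68)]: print("bat+",np.round(P(cam,190+x/5,60+y/5,z=26),1))
for x,y in [(472-350,157),(570-350,155)]: print("bat-",np.round(P(cam,200+x/5,330+y/5,z=26),1))
E
```

```text
lip in [634.4 181.2 148. ] [667.6 183.  148. ] out [625.6 188.3 148. ] [674.6 191.4 148. ] cheek [634.4 181.2 148. ] [667.6 183.  148. ] [670. 147. 148.] inner [627.6 143.8 148. ] [677.9 147.4 148. ]
bat+ [457.8 188.5  26. ]
bat+ [481.9 188.   26. ]
bat- [ 446.4 -130.2   26. ]
bat- [ 470.  -130.2   26. ]
```

Call:
step_arm(
  increments=[
    [-50,-15,-40,0,0,-0.7],
    [-98,-31,-90,0,0,-0.7],
    [-98,-31,-145,0,0,-0.7],
    [-98,-31,-190,0,0,-0.7],
    [-98,-31,-225,0,0,-0.7],
    [-98,-31,-245,0,0,-0.7],
    [-98,-31,-250,0,0,-0.7],
    [-98,-31,-250,0,0,-0.7],
  ],
)

```text
t: 14.18
ee_pos: [464.2, 28.6, 8.4]
tool_rot: [-1.579, -0.003, -0.037]
wrist_force: [0.9, -0.5, 0.1]
opening: 85.8
```

```bash
python3 - <<'E'
from h import *
d=get_image("wrist"); cv2.imwrite("pics/w12.png",d["frame"])
s=sense(); print(s["ee_pos"],s["tool_rot"],s["opening"],s["wrist_force"])
E
```

```text
[464.59416195  28.66017532   8.81999166] [-1.5792059  -0.00363897 -0.03706524] 85.41315063630638 [ 0.06301003 -0.46299534  0.65928412]
```

View pics/w12.png

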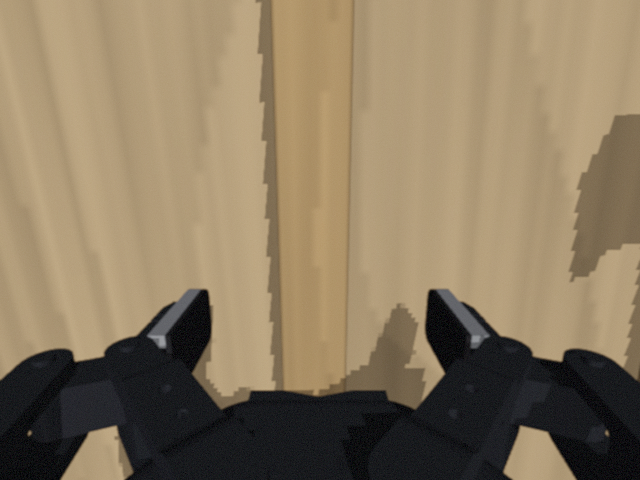

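Call:
step_arm(
  increments=[
    [0,0,0,0,0,0],
    [0,0,0,0,0,0],
    [0,0,0,0,0,0],
    [0,0,0,0,0,0],
    [0,0,0,0,0,0],
    [0,0,0,0,0,0],
    [0,0,0,0,0,0],
  ],
  jaw=1,
  squeeze=45,
)

```text
t: 15.1
ee_pos: [465.1, 28.7, 9.3]
tool_rot: [-1.579, -0.004, -0.037]
wrist_force: [-1.4, 0.6, 5.7]
opening: 25.2
```

Call:
step_arm(
  increments=[
    [0,0,20,0,0,0],
    [0,0,50,0,0,0],
    [0,0,90,0,0,0],
    [0,0,130,0,0,0],
    [0,0,170,0,0,1],
    [0,0,190,0,0,3],
    [0,0,190,0,0,5],
    [0,0,190,0,0,5.7],
    [0,0,190,0,0,5.7],
  ],
)

```text
t: 16.23
ee_pos: [464.1, 28.8, 197.7]
tool_rot: [-1.579, -0.002, 0.062]
wrist_force: [-0.4, -0.3, -2.0]
opening: 24.9
```

```bash
python3 - <<'E'
from h import *
s=sense(); print(s["ee_pos"],s["tool_rot"],s["opening"],s["wrist_force"],s["wrist_torque"])
d=get_image("wrist"); cv2.imwrite("pics/w13.png",d["frame"]); np.savez("pics/w13.npz",K=d["intrinsics"],T=d["cam_to_world"])
d=get_image("scene"); cv2.imwrite("pics/s13.png",d["frame"])
E
```

```text
[464.07366807  28.81099049 197.69241505] [-1.57860158 -0.00158487  0.06238784] 24.934258913679557 [-0.38802274 -0.31191699 -2.0213108 ] [-0.00504239 -0.03145365 -0.02965777]
```

View pics/w13.png

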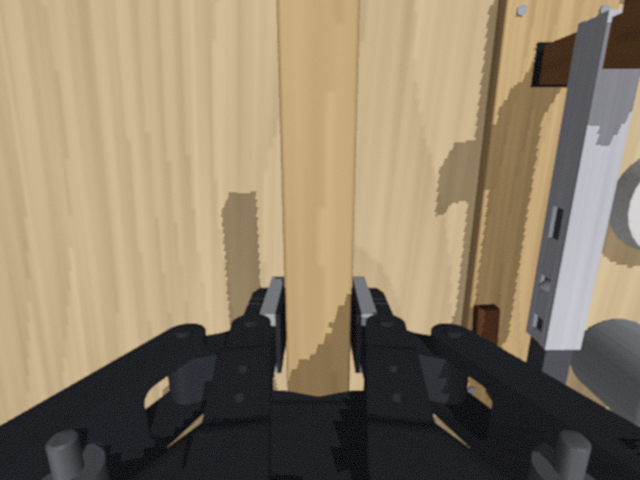

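View pics/s13.png

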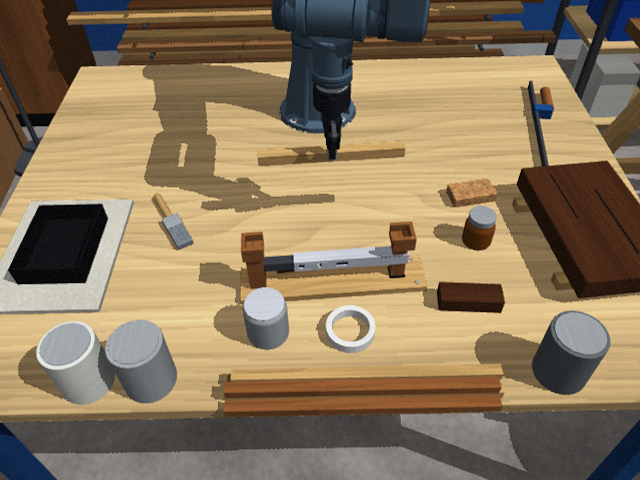

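Call:
step_arm(
  increments=[
    [30,-2,0,0,0,0],
    [70,-4,0,0,0,0],
    [110,-7,0,0,0,0],
    [150,-10,0,0,0,0],
    [180,-12,0,0,0,0],
    [197.5,-12.5,-10,0,0,0],
    [197.5,-12.5,-25,0,0,0],
    [197.5,-12.5,-30,0,0,0],
    [197.5,-12.5,-30,0,0,0],
  ],
)

```text
t: 17.45
ee_pos: [660.7, 16.4, 167.2]
tool_rot: [-1.578, -0.0, 0.062]
wrist_force: [-0.0, -0.5, -0.8]
opening: 24.7
```

```bash
python3 - <<'E'
from h import *
s=sense(); print(s["ee_pos"],s["tool_rot"],s["opening"],s["wrist_force"],s["wrist_torque"])
d=get_image("wrist"); cv2.imwrite("pics/w14.png",d["frame"]); np.savez("pics/w14.npz",K=d["intrinsics"],T=d["cam_to_world"])
d=get_image("scene"); cv2.imwrite("pics/s14.png",cv2.resize(d["frame"][200:300,230:430],None,fx=4,fy=4,interpolation=cv2.INTER_CUBIC))
d=get_image("top"); cv2.imwrite("pics/t14.png",cv2.resize(d["frame"][170:240,220:420],None,fx=4,fy=4,interpolation=cv2.INTER_CUBIC))
E
```

```text
[660.72590059  16.43755546 167.18359957] [-1.57834427e+00 -2.37940193e-04  6.22435213e-02] 24.688287868207823 [-0.03908241 -0.54764045 -0.7873317 ] [-0.03280551  0.00319053  0.06390467]
```

View pics/w14.png

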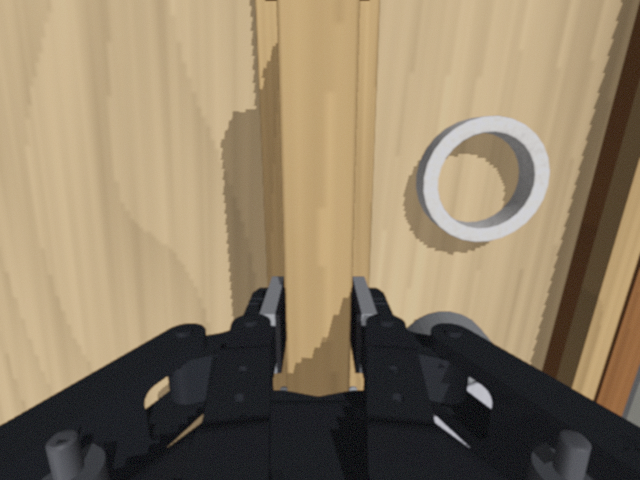

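View pics/s14.png

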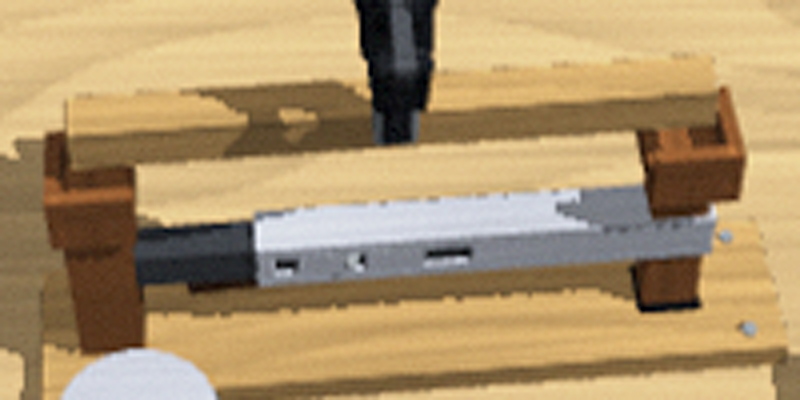

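View pics/t14.png

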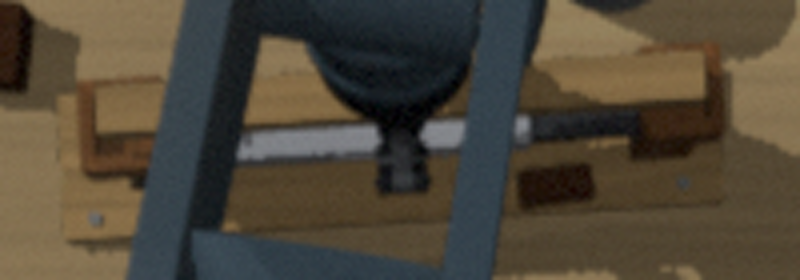

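```bash
python3 - <<'E'
from h import *
t=lambda x,y:(220+x/4,170+y/4)
for p in [(95,88),(97,135),(705,51),(706,99)]: print("top",np.round(P("top",*t(*p),z=184),1))
s=lambda x,y:(230+x/4,200+y/4)
for p in [(67,98),(70,137),(715,58),(717,95)]: print("scene",np.round(P("scene",*s(*p),z=184),1))
for p in [(71,170),(718,127)]: print("scene low",np.round(P("scene",*s(*p),z=158),1))
E
```

```text
top [662.8 175.7 184. ]
top [637.9 174.1 184. ]
top [ 683.2 -143.7  184. ]
top [ 657.8 -143.9  184. ]
scene [ 659.7 -142.   184. ]
scene [ 686.1 -138.5  184. ]
scene [641.9 177.9 184. ]
scene [667.5 175.7 184. ]
scene low [ 683.8 -141.1  158. ]
scene low [664.4 179.2 158. ]
```

Call:
step_arm(
  increments=[
    [0,0,-6,0,0,0],
    [0,0,-12,0,0,0],
    [0,0,-18,0,0,0],
    [0,0,-22,0,0,0],
    [0,0,-25,0,0,0],
    [0,0,-26,0,0,0],
  ],
)

```text
t: 18.35
ee_pos: [661.9, 16.2, 142.7]
tool_rot: [-1.579, -0.003, 0.062]
wrist_force: [-0.1, -0.7, -0.9]
opening: 24.8
```

Call:
step_arm(
  increments=[
    [0,0,-1,0,0,0],
    [0,0,-2,0,0,0],
    [0,0,-3,0,0,0],
    [0,0,-3,0,0,0],
  ],
)

```text
t: 18.85
ee_pos: [661.9, 16.3, 139.6]
tool_rot: [-1.579, -0.003, 0.062]
wrist_force: [-0.7, -0.2, -1.6]
opening: 24.9
```

Call:
step_arm(
  increments=[
    [0,0,-1,0,0,0],
    [0,0,-1.5,0,0,0],
    [0,0,-1.5,0,0,0],
  ],
)

```text
t: 19.23
ee_pos: [662.0, 16.3, 139.3]
tool_rot: [-1.579, -0.004, 0.062]
wrist_force: [-2.9, 0.3, 5.5]
opening: 25.0
```

```bash
python3 - <<'E'
from h import *
s=sense(); print(s["ee_pos"],s["wrist_force"],s["wrist_torque"])
d=get_image("scene"); cv2.imwrite("pics/s15.png",cv2.resize(d["frame"][200:300,230:430],None,fx=4,fy=4,interpolation=cv2.INTER_CUBIC))
E
```

```text
[662.02873556  16.25231235 139.33122372] [-2.93510948  0.34013888  5.51466371] [ 0.00519668  0.54530853 -0.04847394]
```

View pics/s15.png

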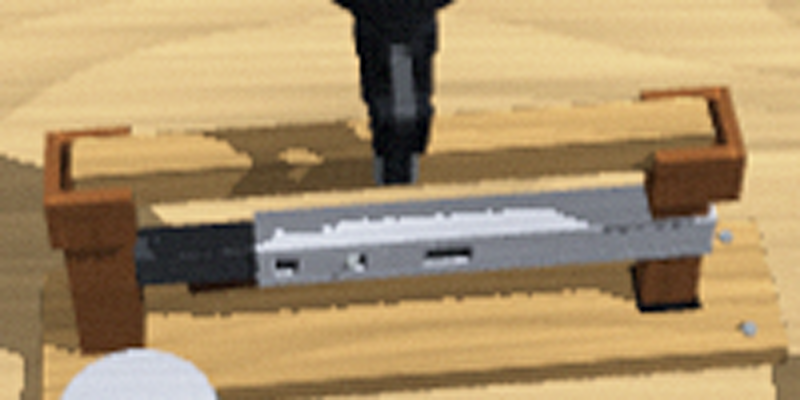

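Call:
step_arm(
  increments=[
    [0,0,0.3,0,0,0],
    [0,0,0.3,0,0,0],
    [0,0,0.3,0,0,0],
    [0,0,0.3,0,0,0],
    [0,0,0.3,0,0,0],
    [0,0,15,0,0,0],
    [0,0,50,0,0,0],
    [0,0,90,0,0,0],
    [0,0,130,0,0,0],
    [0,0,140,0,0,0],
  ],
  jaw=-1,
)

```text
t: 20.52
ee_pos: [663.7, 16.1, 284.4]
tool_rot: [-1.581, -0.011, 0.062]
wrist_force: [0.1, -0.4, -0.6]
opening: 85.4
```

Call:
step_arm(
  increments=[
    [-50,-30,20,0,0,0],
    [-100,-60,20,0,0,0],
    [-150,-100,20,0,0,0],
    [-190,-140,20,0,0,0],
    [-200,-160,20,0,0,0],
    [-200,-160,20,0,0,0],
  ],
)

```text
t: 21.28
ee_pos: [462.8, -144.9, 304.2]
tool_rot: [-1.581, -0.011, 0.059]
wrist_force: [-0.6, 0.0, -0.1]
opening: 85.1
```

```bash
python3 - <<'E'
from h import *
s=sense(); print(s["t"],s["ee_pos"],s["wrist_force"],s["opening"])
d=get_image("scene"); cv2.imwrite("pics/s16.png",d["frame"]);cv2.imwrite("pics/s16c.png",cv2.resize(d["frame"][200:300,230:430],None,fx=4,fy=4,interpolation=cv2.INTER_CUBIC))
d=get_image("top"); cv2.imwrite("pics/t16.png",d["frame"])
E
```

```text
21.275 [ 462.81885339 -144.93356233  304.19528189] [-0.56614334  0.03942423 -0.05005955] 85.0905149474672
```

View pics/s16c.png

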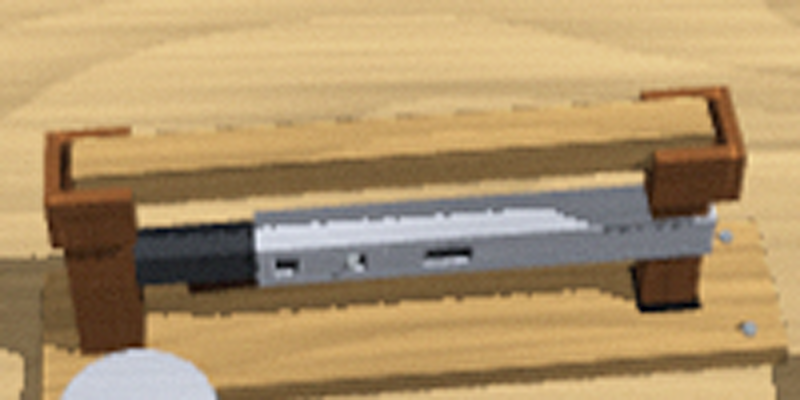

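View pics/t16.png

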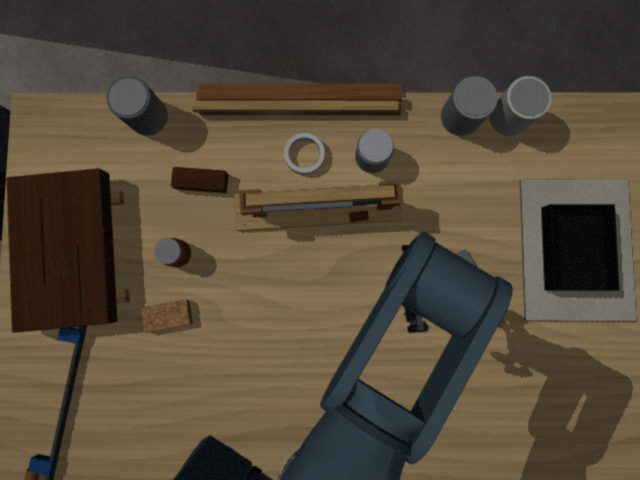

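The pictures show the batten lying in both rests, the button out in the hole at crop (355,262), the other things where they were, and the arm clear.

```bash
python3 -c "
from bench import *
print(hand_in())"
```

```text
the job is handed in; nothing more can be done
None
```

The cradle is lengthened to the next hole, the batten lies in both rests, and I handed the job in at about 21 s of the 64 s allowed.

- **Buttons and sleeve:** I pinched both buttons flush (finger opening about 27.5 mm) and drew the sleeve out 48.5 mm. The pull read about 4–8 N at the wrist at the end of each step, the highest being 8.2 N. The sleeve then stopped dead and did not move under a further gentle pull of about 8 N. A picture with the fingers off showed both buttons standing out again.
- **Batten:** I gripped it at its middle, turned it to line up with the cradle and lowered it until the rests took it at about 5.5 N. Then I opened the gripper and backed away.
- **Last checks:** The final pictures show the batten flat between the cheeks and lips of both rests. The far button is still out; the near one was hidden in these pictures. The other things are where they were and the arm is clear. Just before lowering I worked out about 6–7 mm spare at each end.
- **Disagreement:** The cameras differed by 1–3 mm on the batten's position across the cradle and along it, within the clearance. No check failed.

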